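# Balance the coin cassette and carry it level to the scale

## Task

The closed coin cassette holds its coins nearer one end, so lifted by its leaning orange grip as it stands it hangs askew. Find by trial lifts where along the rail to slide the grip so that the cassette hangs level with the sprung grip at its natural lean (not levelled by twisting the wrist), and hold it still like that for a second, clearly higher than the scale. Then set it gently on the scale's steel pan, centred and square along it, and let go; never tip the cassette steeply, and leave the stapler, ink pad and tape dispenser alone.

Things in the scene. Friction and masses are not known exactly. Their poses are not given: they have to be found in the camera images.
- cassette: closed coin cassette, blue box, grey lid, 80 (x) x 200 (y, long) x 46 mm (z), loose on rubber feet, 0.6 to 0.9 kg. Coins inside lie still at an unknown place along y: the balance point is anywhere from y = -45 to +22 mm, about 45 mm below the grip's hinge. Origin: centre of the underside. A rail along y in the middle of the lid carries a black shoe with the orange grip plate.
- hinge (a point): middle of the grip's hinge line, on the shoe: 62 mm above the cassette's underside, on its middle line, at the y of the shoe; axes as the cassette's. The orange plate is hinged here about x; a spring (0.5 N m/rad) holds it at its natural lean of 0.5 rad (29 degrees) from the cassette's z towards its +y; it gives at most 0.35 rad either way.
- grip_mid (a point): middle of the orange grip plate: 42 (x) x 12 mm thick x 42 mm, from 26 to 68 mm from the hinge along its lean; grip it across the thickness with the tool leaning alike. The point is 47 mm from the hinge: at rest 22.5 mm to +y of it, 103 mm above the underside. Its axes are the cassette's at rest (no lean in them) and turn with the plate.
- shoe (a joint): position of the shoe and grip along the cassette's +y in m, -0.046 to 0.046, 0 = middle of the cassette. It slides with about 3 N of friction and stays where it is left, also while the cassette hangs askew. The cassette may creep along the counter with it unless pressed down a little (about 10 N) through the grip meanwhile.
- scale: coin scale, grey base with a steel pan on top and a black display strip along its -x side; fixed; 45 mm high. Origin: centre of the base's underside; the pan's long side runs along y.
- pan (a point): centre of the top face of the scale's flat steel pan, 112 (x) x 232 mm (y), no rim, 45 mm above the counter
- stapler: black desk stapler, 36 x 128 x 46 mm, bystander; origin centre of the underside
- ink_pad: blue ink pad, 69 x 98 x 19 mm, bystander; origin centre of the underside
- tape_dispenser: grey tape dispenser, 42 x 126 x 92 mm, bystander; origin centre of the underside

How it is judged:
On the way:
1. the cassette hangs still and level in the fingers (within 0.07 rad), its underside at least 75 mm above the counter, the grip within 0.07 rad of its natural lean (height (world z) of cassette above 0.075 m and angle between cassette's own z axis and vertical below 0.07 rad and angle between the z axis of grip_mid and the z axis of cassette, either way round below 0.07 rad and contact force between the fingers and cassette above 1 N and linear speed of cassette below 0.05 m/s), for 0.4 s.
At the end, for the whole second after the job is handed in: the cassette stands at rest, upright and released on the scale's pan: centre within 15 mm of the pan's centre, long sides parallel within 0.12 rad, feet on the pan (within 5 mm) (horizontal distance between cassette and pan below 0.015 m and angle between the y axis of cassette and the y axis of pan, either way round below 0.12 rad and z of cassette in the frame of pan between -0.005 and 0.005 m and angle between cassette's own z axis and vertical below 0.05 rad and linear speed of cassette below 0.02 m/s); the robot touches nothing.
It fails at once if the cassette is tipped more than 0.5 rad (29 degrees) (angle between cassette's own z axis and vertical above 0.5 rad).
It fails at once if the cassette is dropped or pressed hard on the scale (over 40 N) (contact force between cassette and scale above 40 N).
It fails at once if the stapler, ink pad or tape dispenser is moved by more than 20 mm (distance of any of stapler, ink_pad, tape_dispenser from where it was at the start of the episode above 0.02 m).
It also fails if it takes over 72 s, if anything falls off the work surface, if the arm or the gripper's body presses on something with over 40 N, if the wrist force passes 120 N, or if a joint passes its speed limit or range.

## Robot

A 7-joint arm with a two-finger parallel gripper is mounted at the origin on a cart in front of the work surface, level with it; the furniture and walls round the work are solid. World frame = base frame: x ahead of the robot, y to its left, z up, the work surface at z = 0. Lengths are in m, angles in rad, forces in N, time in s.
With the tool pointing down it reaches from about 0.4 to 0.9 m from the base axis. Payload 5.5 kg.
Tool frame: the origin (TCP) lies at the very end of the fingers, on their centre line; the grasp point (between the pads) lies 19 mm behind it (r.pinch_z is the z of the grasp point in the tool frame, in m); z points along the fingers, y is the line along which they close (so a half turn about z gives the same grasp; the last joint's range is limited). The gripper opens to 85 mm and grips with 20 to 120 N. Pads are 22 mm wide; open, the fingers measure 114 mm over their backs; the gripper's body (76 mm by 85 mm) begins 54 mm behind the grasp point. The pads swing forward as they close: fully open they stand 13 mm farther back than shut.
Start: joints at [-1.07, 0.501, -0.427, 1.55, 0.221, 1.138, -0.21], TCP at [0.153, 0.632, 0.231] pointing down, gripper open.
Joint ranges: [-2.88, 2.88], [-0.31, 2.03], [-1.54, 1.56], [0.2, 2.42], [-1.41, 4.55], [0.19, 2.02], [-2.57, 2.57]. Speed limits (rad/s): [2.57, 2.57, 3.14, 3.14, 3.14, 3.14, 3.14].

## Interface

Orientations are given as a unit quaternion [x, y, z, w].
In Python, from station import r, cams, nets gives the robot as it stands.
- The arm moves only by the tool apply_moves, never from a script. Its argument "targets" is text: rows parted by semicolons, each of 5 numbers parted by spaces: the shift along the tool's x, y, z normalised to -1 to 1, where 1 is 0.5 m, then the turn about the tool's z normalised to -1 to 1, where 1 is 180 degrees, then the opening, from -1 (shut) to 1 (fully open). In form: dx dy dz roll claw; .... A call has 1 to 20 rows; each row shifts and turns the commanded pose from where the row before left it, along the tool's axes as they then stand; what a row does not reach is not made up. A row lasts 1/8 s, in which the tool goes at most 62.5 mm and 10.7 degrees, less where a joint would pass 70% of its speed; a pose out of reach is approached as far as the arm can. A call with a number of a shift or a turn outside -1 to 1 is refused whole. A call with a gripper value outside its range is refused whole. The fingers move at their own pace and stop on an object; the grip force is fixed at half the most. Time passes only in rows, so rows that do not move let the fingers close. It gives the time, the measured TCP pose, the force, the opening and the grip force at its end, in the units of the state.
- r.observe(): the state, without advancing time (a new reading comes with each control period).
- cams.read_camera(name): name is "side" or "top"; returns a dict with "img" (384x512x3 uint8, blue, green, red), "mtx" (3x3 intrinsics, pixels), "distortion" ([k1, k2, p1, p2, k3] as OpenCV has them; the pictures are not rectified), "rvec" (rotation vector, rad) and "tvec" (3), from world to camera coordinates, as OpenCV has them. Camera axes: x right, y down, z forward; pixel columns grow to the right and rows downward; lengths in m; the calibration is good to about 2 mm. A picture is of the moment at which its call begins. There is no depth.
- r.close_job(): hands the job in; it is judged then, once.
Trained networks look in a picture, given as the dict that the camera call returned (one of the last four; its "shot" number tells which), for a name from the list of things; names that differ only in an ending like _2 or _b are one class to them, and where a whole thing is asked for, a point or a joint stands for the part that bears it (a point fixed in the world has none). Each returns a list of dicts, best first, with "confidence" (0 to 1); they miss things now and then, are a little off and sometimes report something else, mostly with a low value. They report only what shows in the picture. A call takes as long as a camera call.
- nets.find_in(picture, target): "position" ([column, row] in pixels, amid what is visible of it).
- nets.trace(picture, target): "mask" (384x512 bool, what is visible of it) and "position" ([column, row] in pixels, amid what is visible of it).
- nets.place_of(picture, target): "position" ([column, row] in pixels: a listed point, or the origin of a listed thing).
The state is a dict: "time_s": time; "q": joint angles; "dq": joint speeds; "joint_torque": joint torques, N m; "position": TCP position; "tcp_rot": TCP orientation; "contact_force": force on the tool from outside, world axes, zero at the start; "wrist_torque": the same for the moment, N m; "width": finger opening in m; "grasp_force": force on a finger pad.
Only numpy, scipy, OpenCV 4.12 (cv2) and the standard library are available. Lean on these libraries where they do the work, as an engineer would, in place of code of your own. Each camera call takes 0.05 s, during which the arm holds its last target. There are 200 camera calls.

## Working session

There is one attempt and no reset: what is moved stays moved. The work goes in short steps, Python scripts to look and compute and a tool call to move; the robot and the scene stay as the last step left them, time stands still between calls to the robot, and variables do not carry over. Pictures are saved under pics/ and viewed, at most 10 in all, crops included, and the job is handed in when it is done.

Besides the shell and the picture viewer there is one more tool, called after "Request:" by a JSON object that holds its "name" and its "arguments", one argument or row to a line. apply_moves: Moves the arm, as the interface text tells. Scaled input: -1 to 1 covers 0.5 m each way for a shift and 180 degrees each way for a turn. Its arguments: {"type":"object","properties":{"targets":{"type":"string"}},"required":["targets"]}

```bash
mkdir -p pics; ls
python3 - <<'E'
from station import r,cams,nets
import cv2,numpy as np
o=r.observe(); print({k:np.round(v,3) for k,v in o.items()}, r.pinch_z)
for n in ["top","side"]:
    p=cams.read_camera(n); cv2.imwrite(f"pics/{n}0.png",p["img"])
    C=-cv2.Rodrigues(p["rvec"])[0].T@p["tvec"].ravel(); print(n,C.round(3),p["mtx"][0,0])
    for t in ["cassette","hinge","grip_mid","scale","pan","stapler","ink_pad","tape_dispenser"]:
        print(t,[(np.round(d["position"],1).tolist(),round(d["confidence"],2)) for d in nets.place_of(p,t)[:2]])
E
```

```text
pics
{'time_s': np.float64(0.0), 'q': array([-1.07 ,  0.502, -0.427,  1.551,  0.221,  1.138, -0.21 ]), 'dq': array([ 0.001, -0.002, -0.   , -0.   , -0.   , -0.001,  0.004]), 'joint_torque': array([ 0.0000e+00, -5.6952e+01, -5.8160e+00, -2.8094e+01,  1.1000e-02,
        1.2000e-02,  0.0000e+00]), 'position': array([0.153, 0.631, 0.23 ]), 'tcp_rot': array([ 0.119,  0.993, -0.001, -0.   ]), 'contact_force': array([-0.158, -0.599,  0.042]), 'wrist_torque': array([-0.033, -0.002,  0.012]), 'grasp_force': np.float64(0.0), 'width': np.float64(0.085)} -0.0187
top [ 0.528 -0.014  1.052] 386.6581200487922
cassette [([203.3, 226.8], 0.83)]
hinge [([182.6, 224.7], 0.79)]
grip_mid [([349.1, 237.4], 0.66), ([173.3, 223.4], 0.61)]
scale [([348.1, 236.3], 0.56)]
pan [([350.4, 235.6], 0.68)]
stapler [([164.9, 176.2], 0.8), ([206.8, 167.4], 0.23)]
ink_pad [([212.0, 167.8], 0.76)]
tape_dispenser [([315.6, 165.6], 0.84), ([343.5, 235.9], 0.52)]
side [ 0.129 -0.243  0.997] 463.47064617006606
cassette [([198.7, 216.3], 0.94), ([340.1, 288.9], 0.4)]
hinge [([177.0, 195.5], 0.79)]
grip_mid [([168.4, 182.3], 0.77)]
scale [([341.2, 285.8], 0.68)]
pan [([335.6, 208.0], 0.73), ([342.3, 278.9], 0.71)]
stapler [([181.0, 156.3], 0.87)]
ink_pad [([227.8, 172.8], 0.58)]
tape_dispenser [([334.4, 207.1], 0.72)]
```

View pics/top0.png

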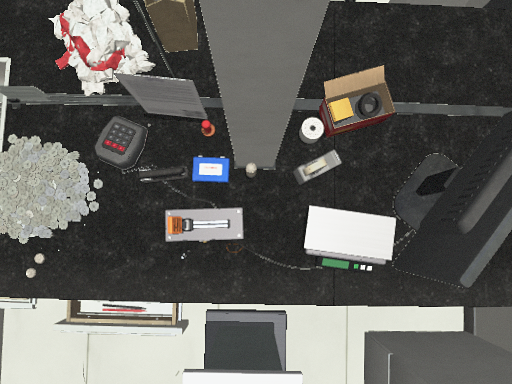

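View pics/side0.png

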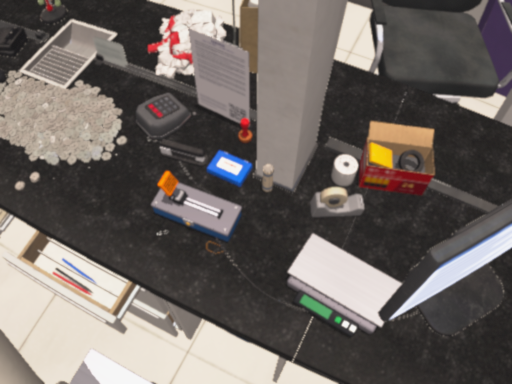

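```bash
cat > h.py <<'E'
from station import r,cams,nets
import cv2,numpy as np
def ray(p,uv):
    R=cv2.Rodrigues(p["rvec"])[0]; C=-R.T@np.ravel(p["tvec"])
    n=cv2.undistortPoints(np.array([[uv]],float),np.array(p["mtx"]),np.array(p["distortion"])).ravel()
    return C,R.T@np.array([n[0],n[1],1])
def atz(p,uv,z):
    C,d=ray(p,uv); return C+d*(z-C[2])/d[2]
def proj(p,X): return cv2.projectPoints(np.array(X,float).reshape(-1,3),np.array(p["rvec"]),np.array(p["tvec"]),np.array(p["mtx"]),np.array(p["distortion"]))[0].reshape(-1,2)
def tri(ps,uvs):
    A=np.zeros((3,3));b=np.zeros(3)
    for p,uv in zip(ps,uvs):
        C,d=ray(p,uv);d/=np.linalg.norm(d);M=np.eye(3)-np.outer(d,d);A+=M;b+=M@C
    return np.linalg.solve(A,b)
def rectz(p,m,z):
    c=max(cv2.findContours(m.astype(np.uint8),0,2)[0],key=cv2.contourArea).reshape(-1,2)
    w=np.array([atz(p,q,z)[:2] for q in c],np.float32); (cx,cy),s,_=cv2.minAreaRect(w); b=cv2.boxPoints(cv2.minAreaRect(w))
    e=max([b[1]-b[0],b[2]-b[1]],key=np.linalg.norm); e=e*np.sign(e[1]); return np.round((cx,cy),4),np.round(s,4),round(float(np.arctan2(-e[0],e[1])),3)
E
python3 - <<'E'
from h import *
t=cams.read_camera("top"); s=cams.read_camera("side")
for n,z in [("cassette",0),("hinge",.062),("grip_mid",.103),("pan",.045),("scale",0),("stapler",0),("ink_pad",0),("tape_dispenser",0)]:
    for p in (t,s): print(n,[(atz(p,d["position"],z).round(3)[:2].tolist(),round(d["confidence"],2)) for d in nets.place_of(p,n)[:2]])
for n,z in [("cassette",.046),("scale",.045),("pan",.045),("grip_mid",.12)]:
    for p in (t,s):
        for d in nets.trace(p,n)[:2]: print("trace",n,d["position"],round(d["confidence"],2),rectz(p,d["mask"],z))
E
```

```text
cassette [([0.537, 0.112], 0.92)]
cassette [([0.525, -0.274], 0.7), ([0.543, 0.111], 0.6)]
hinge [([0.541, 0.154], 0.67)]
hinge [([0.535, 0.152], 0.92)]
grip_mid [([0.537, 0.168], 0.65)]
grip_mid [([0.545, 0.176], 0.91), ([0.522, 0.13], 0.58)]
pan [([0.517, -0.278], 0.74)]
pan [([0.525, -0.266], 0.92)]
scale [([0.522, -0.271], 0.73), ([0.701, -0.19], 0.68)]
scale [([0.685, 0.094], 0.73), ([0.514, -0.27], 0.7)]
stapler [([0.67, 0.225], 0.82), ([0.533, 0.2], 0.6)]
stapler [([0.686, 0.231], 0.94), ([0.558, 0.177], 0.3)]
ink_pad [([0.696, 0.099], 0.71)]
ink_pad [([0.684, 0.103], 0.89)]
tape_dispenser [([0.702, -0.185], 0.63)]
tape_dispenser [([0.705, -0.189], 0.85), ([0.52, -0.275], 0.22)]
trace cassette [202.6, 227.6] 0.89 (array([0.5366, 0.1076]), array([0.088 , 0.1972]), 0.042)
trace cassette [193.9, 207.8] 0.97 (array([0.535 , 0.1108]), array([0.2251, 0.1085]), -0.018)
trace cassette [169.0, 184.7] 0.7 (array([0.5604, 0.1888]), array([0.08  , 0.0463]), -0.342)
trace scale [347.1, 239.0] 0.87 (array([ 0.5065, -0.271 ]), array([0.2356, 0.1551]), -0.116)
trace scale [335.9, 289.6] 0.75 (array([ 0.5002, -0.2683]), array([0.2294, 0.163 ]), -0.117)
trace pan [346.7, 240.2] 0.94 (array([ 0.5055, -0.2704]), array([0.2332, 0.153 ]), -0.122)
trace pan [336.3, 287.5] 0.77 (array([ 0.5002, -0.2691]), array([0.2297, 0.1645]), -0.118)
trace grip_mid [176.4, 223.6] 0.65 (array([0.5357, 0.1602]), array([0.0359, 0.0508]), 0.025)
trace grip_mid [169.6, 183.0] 0.81 (array([0.5268, 0.1552]), array([0.0738, 0.0396]), -0.342)
```

Request:
{"name": "apply_moves", "arguments": {
  "targets": "0 0 0 0.052 1;0 0 0 0.052 1;0 0 0 0.052 1;0 0 0 0.052 1;0 0 0 0.052 1;0 0 0 0.052 1;0 0 0 0.052 1;0 0 0 0.052 1;0 0 0 0 1"
}}

```text
time_s: 3.32
position: [0.1529, 0.6318, 0.2313]
tcp_rot: [0.697, 0.717, 0.0, 0.0]
contact_force: [-0.2, 0.2, -0.9]
width: 0.0857
grasp_force: 0.0
```

Request:
{"name": "apply_moves", "arguments": {
  "targets": "-0.067 0.053 0 0 1;-0.067 0.053 0 0 1;-0.067 0.053 0 0 1;-0.067 0.053 0 0 1;-0.067 0.053 0 0 1;-0.067 0.053 0 0 1;-0.067 0.053 0 0 1;-0.067 0.053 0 0 1;-0.067 0.053 0 0 1;-0.067 0.053 0 0 1;-0.067 0.053 0 0 1;-0.067 0.053 0 0 1;0 0 0 0 1"
}}

```text
time_s: 4.95
position: [0.484, 0.2342, 0.2314]
tcp_rot: [0.699, 0.715, -0.0, 0.001]
contact_force: [-0.4, 0.4, -0.1]
width: 0.0852
grasp_force: 0.0
```

Request:
{"name": "apply_moves", "arguments": {
  "targets": "-0.042 0.034 0 0.002 1;-0.042 0.034 0 0 1;-0.042 0.035 0 0 1;0 0 0.07 0 1;0 0 0.05 0 1;0 0 0 0 1"
}}

```text
time_s: 5.7
position: [0.5322, 0.1767, 0.1694]
tcp_rot: [0.699, 0.715, -0.002, -0.001]
contact_force: [-0.9, 0.9, -0.3]
width: 0.0858
grasp_force: 0.0
```

Run:
```python
from h import *
t=cams.read_camera("top"); s=cams.read_camera("side")
for n,z in [("cassette",0),("hinge",.062),("grip_mid",.103)]:
    for p in (t,s): print(n,[(atz(p,d["position"],z).round(3)[:2].tolist(),round(d["confidence"],2)) for d in nets.place_of(p,n)[:2]])
print(r.observe()["position"],r.observe()["tcp_rot"])
im=np.hstack([cv2.resize(p["img"][120:280,100:300],None,fx=2,fy=2) for p in (t,s)]);cv2.imwrite("pics/a.png",im)
```

```text
cassette [([0.533, 0.112], 0.93)]
cassette [([0.54, 0.11], 0.7), ([0.696, -0.196], 0.45)]
hinge [([0.546, 0.151], 0.9)]
hinge [([0.542, 0.154], 0.89)]
grip_mid [([0.535, 0.173], 0.8)]
grip_mid [([0.624, 0.184], 0.7), ([0.533, 0.177], 0.69)]
[0.53486692 0.1766178  0.17225725] [6.99922220e-01 7.14218575e-01 7.88496245e-04 3.04028650e-04]
```

View pics/a.png

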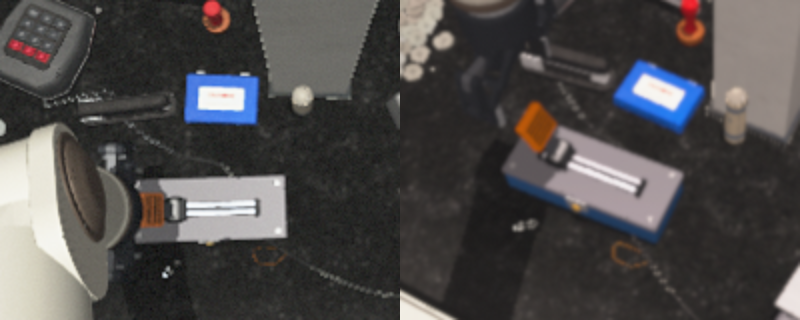

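Request:
{"name": "apply_moves", "arguments": {
  "targets": "-0.005 0 0.05 0 1;0 0 0.05 0 1;0 0 0.05 0 1;0 0 0.024 0 1;0 0 0 0 1;0 0 0 0 -1;0 0 0 0 -1;0 0 0 0 -1;0 0 0 0 -1;0 0 0 0 -1;0 0 0 0 -1"
}}

```text
time_s: 7.48
position: [0.5362, 0.1743, 0.0854]
tcp_rot: [0.7, 0.714, 0.002, 0.001]
contact_force: [4.3, 1.2, 5.6]
width: 0.0414
grasp_force: 61.7
```

Run:
```python
from h import *
o=r.observe(); print({k:np.round(o[k],3) for k in ["position","tcp_rot","contact_force","wrist_torque","width","grasp_force"]})
t=cams.read_camera("top"); s=cams.read_camera("side")
for n,z in [("cassette",0),("hinge",.062),("grip_mid",.103)]:
    for p in (t,s): print(n,[(atz(p,d["position"],z).round(3)[:2].tolist(),round(d["confidence"],2)) for d in nets.place_of(p,n)[:2]])
```

```text
{'position': array([0.536, 0.174, 0.085]), 'tcp_rot': array([0.7  , 0.714, 0.002, 0.001]), 'contact_force': array([4.299, 1.193, 5.586]), 'wrist_torque': array([ 0.098, -0.993,  0.121]), 'width': np.float64(0.041), 'grasp_force': np.float64(61.668)}
cassette [([0.533, 0.111], 0.92)]
cassette [([0.543, 0.114], 0.6)]
hinge [([0.54, 0.145], 0.6)]
hinge [([0.534, 0.149], 0.66)]
grip_mid [([0.661, 0.2], 0.44), ([0.539, 0.178], 0.43)]
grip_mid [([0.538, 0.178], 0.75)]
```

Request:
{"name": "apply_moves", "arguments": {
  "targets": "0 0 0.003 0 -1;0 0 0 0 -1"
}}

```text
time_s: 8.12
position: [0.5363, 0.1748, 0.085]
tcp_rot: [0.7, 0.714, 0.002, 0.001]
contact_force: [1.3, 0.6, 15.5]
width: 0.0412
grasp_force: 62.1
```

Request:
{"name": "apply_moves", "arguments": {
  "targets": "-0.01 0 0 0 -1;-0.01 0 0 0 -1;0 0 0 0 -1"
}}

```text
time_s: 8.5
position: [0.5367, 0.165, 0.0851]
tcp_rot: [0.7, 0.714, 0.002, 0.001]
contact_force: [2.5, 0.6, 14.9]
width: 0.0416
grasp_force: 62.2
```

Request:
{"name": "apply_moves", "arguments": {
  "targets": "-0.012 0 0 0 -1;-0.012 0 0 0 -1;-0.012 0 0 0 -1;-0.012 0 0 0 -1;-0.012 0 0 0 -1;-0.012 0 0 0 -1;-0.012 0 0 0 -1;-0.008 0 0 0 -1;0 0 0 0 -1"
}}

```text
time_s: 9.62
position: [0.539, 0.119, 0.0852]
tcp_rot: [0.7, 0.714, 0.003, 0.002]
contact_force: [5.9, 1.7, 11.4]
width: 0.0412
grasp_force: 62.2
```

```bash
cat > look.py <<'E'
from h import *
import sys
o=r.observe(); print({k:np.round(o[k],3).tolist() for k in ["time_s","position","tcp_rot","contact_force","wrist_torque","width"]})
t=cams.read_camera("top"); s=cams.read_camera("side")
for n,z in [("cassette",0),("hinge",.062),("grip_mid",.103)]:
    for p in (t,s): print(n,[(atz(p,d["position"],z).round(3)[:2].tolist(),round(d["confidence"],2)) for d in nets.place_of(p,n)[:2]])
if len(sys.argv)>1: cv2.imwrite(sys.argv[1],np.hstack([cv2.resize(p["img"][120:280,100:300],None,fx=2,fy=2) for p in (t,s)]))
E
python3 look.py pics/b.png
```

```text
{'time_s': 9.625, 'position': [0.539, 0.119, 0.085], 'tcp_rot': [0.7, 0.714, 0.003, 0.002], 'contact_force': [5.856, 1.735, 11.43], 'wrist_torque': [0.12, -1.107, 0.121], 'width': 0.041}
cassette [([0.535, 0.114], 0.77)]
cassette [([0.543, 0.111], 0.74)]
hinge [([0.543, 0.096], 0.41)]
hinge [([0.538, 0.097], 0.92)]
grip_mid [([0.545, 0.11], 0.41)]
grip_mid [([0.541, 0.113], 0.62)]
```

View pics/b.png

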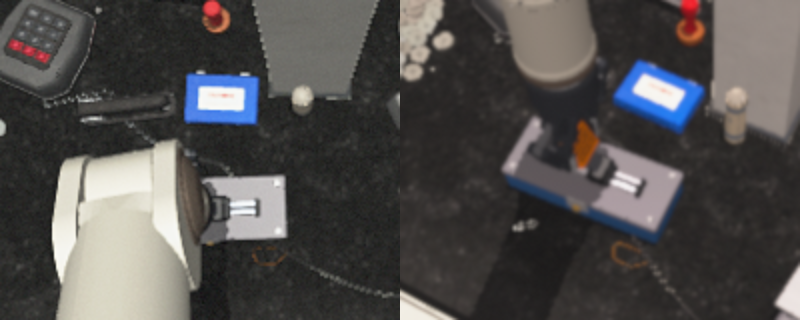

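Request:
{"name": "apply_moves", "arguments": {
  "targets": "0 0 -0.006 0 -1;0 0 -0.01 0 -1;0 0 -0.01 0 -1;0 0 -0.01 0 -1;0 0 -0.01 0 -1;0 0 -0.01 0 -1;0 0 0 0 -1;0 0 0 0 -1;0 0 0 0 -1;0 0 0 0 -1"
}}

```text
time_s: 11.28
position: [0.5354, 0.1178, 0.1106]
tcp_rot: [0.7, 0.714, -0.0, -0.0]
contact_force: [-0.3, -0.1, -7.3]
width: 0.0412
grasp_force: 61.0
```

```bash
python3 look.py pics/c.png
```

```text
{'time_s': 11.275, 'position': [0.535, 0.118, 0.111], 'tcp_rot': [0.7, 0.714, -0.0, -0.0], 'contact_force': [-0.3, -0.099, -7.336], 'wrist_torque': [0.107, -0.006, -0.043], 'width': 0.041}
cassette [([0.54, 0.106], 0.86)]
cassette [([0.545, 0.11], 0.69)]
hinge [([0.536, 0.098], 0.53)]
hinge [([0.544, 0.103], 0.72), ([0.492, -0.271], 0.68)]
grip_mid [([0.536, 0.122], 0.47)]
grip_mid [([0.551, 0.131], 0.67)]
```

View pics/c.png

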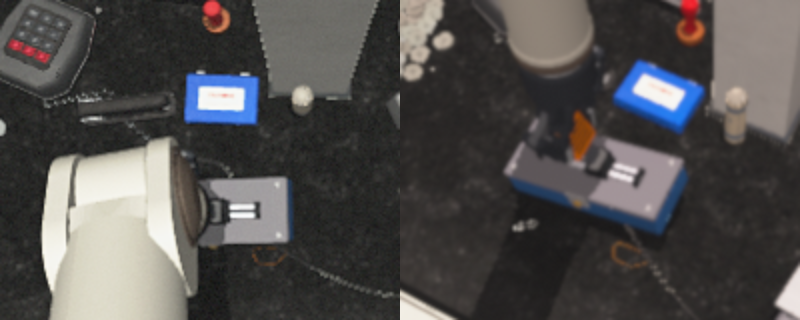

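```bash
cat > fit.py <<'E'
from h import *
from scipy.optimize import least_squares
from scipy.spatial.transform import Rotation as Ro
L=np.array([[.04,.1,.046],[-.04,.1,.046],[.04,-.1,.046],[-.04,-.1,.046]])
def fit(obs,x0):  # obs: list (cam dict, corner idx, uv); params x,y,z,yaw,tilt(+: +y end up)
    def f(v):
        P=Ro.from_euler("ZX",v[3:5]).apply(L)+v[:3]
        return np.concatenate([proj(p,P[i])[0]-uv for p,i,uv in obs])
    s=least_squares(f,x0,loss="soft_l1"); return s.x.round(4),np.abs(s.fun).max().round(2)
E
python3 - <<'E'
from fit import *
a=[]
for i in range(18):
    t=cams.read_camera("top" if i<16 else "side"); 
    if i==15: T=t
    o=r.observe(); a.append([*o["contact_force"],*o["wrist_torque"]])
S=t; a=np.array(a); print(a.mean(0).round(3),a.std(0).round(3))
c=lambda x,y:np.array([x/2+100,y/2+120])
obs=[(S,0,c(527-400,131)),(S,1,c(507-400,172)),(S,2,c(686-400,158)),(S,3,c(660-400,222)),(T,2,c(289,178)),(T,3,c(289,243))]
print(fit(obs,[.537,.11,.02,.03,0]))
E
```

```text
[-6.300e-02  1.200e-02 -7.581e+00  9.100e-02  7.000e-03 -2.000e-03] [0.382 0.561 0.354 0.022 0.039 0.034]
(array([ 0.5291,  0.0881,  0.0291,  0.1076, -0.1919]), np.float64(4.88))
```

Run:
```python
from h import *
t=cams.read_camera("top"); s=cams.read_camera("side")
a=cv2.resize(s["img"][165:245,145:255],None,fx=5,fy=5,interpolation=cv2.INTER_CUBIC)
b=cv2.resize(t["img"][195:255,190:250],None,fx=4,fy=4,interpolation=cv2.INTER_CUBIC)
im=np.zeros((400,800,3),np.uint8); im[:,:550]=a; im[:240,555:795]=b; cv2.imwrite("pics/d.png",im)
```

```text
(no output)
```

View pics/d.png

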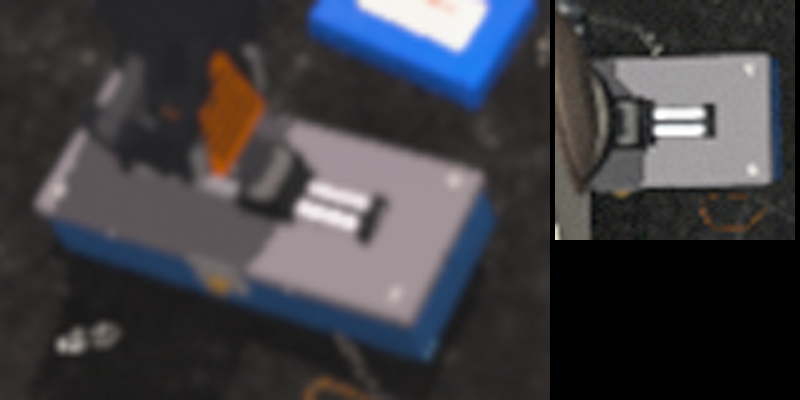

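Run:
```python
import fit as F
from fit import *
S=cams.read_camera("side");T=cams.read_camera("top")
A=lambda x,y:np.array([x/5+145-.4,y/5+165-.4]); B=lambda x,y:np.array([(x-555)/4+190-.4,y/4+195-.4])
obs=[(S,1,A(37,208)),(S,2,A(485,178)),(S,3,A(412,326)),(T,2,B(770,55)),(T,3,B(772,185))]
print(fit(obs,[.537,.11,.02,.03,0]))
F.L=np.vstack([L,[-.04,-.1,.004]]); print(fit(obs+[(S,4,A(432,360))],[.537,.11,.02,.03,0]))
```

```text
(array([ 0.5355,  0.0938,  0.0235,  0.0475, -0.1879]), np.float64(0.25))
(array([ 0.5355,  0.0935,  0.0248,  0.0494, -0.1917]), np.float64(1.99))
```

Request:
{"name": "apply_moves", "arguments": {
  "targets": "0 0 0.01 0 -1;0 0 0.01 0 -1;0 0 0.01 0 -1;0 0 0.01 0 -1;0 0 0.012 0 -1;0 0 0 0 -1;0 0 0 0 1;0 0 0 0 1;0 0 0 0 1;0 0 0 0 -1;0 0 0 0 -1;0 0 0 0 -1;0 0 0 0 -1;0 0 0 0 -1"
}}

```text
time_s: 14.52
position: [0.5359, 0.1179, 0.0851]
tcp_rot: [0.7, 0.714, 0.0, 0.0]
contact_force: [1.0, 0.4, 1.9]
width: 0.041
grasp_force: 60.4
```

```bash
python3 look.py
```

```text
{'time_s': 14.525, 'position': [0.536, 0.118, 0.085], 'tcp_rot': [0.7, 0.714, 0.0, 0.0], 'contact_force': [0.964, 0.37, 1.885], 'wrist_torque': [-0.077, -0.169, -0.003], 'width': 0.041}
cassette [([0.526, 0.117], 0.81)]
cassette [([0.536, 0.107], 0.85)]
hinge [([0.543, 0.095], 0.47), ([0.669, 0.21], 0.32)]
hinge [([0.536, 0.094], 0.73)]
grip_mid [([0.541, 0.118], 0.54), ([0.541, 0.091], 0.21)]
grip_mid [([0.544, 0.117], 0.74)]
```

Press about 10 N, slide the shoe +18 mm, then lift to a low trial height.

Request:
{"name": "apply_moves", "arguments": {
  "targets": "0 0 0.004 0 -1;0 0 0 0 -1;0.009 0 0 0 -1;0.009 0 0 0 -1;0.009 0 0 0 -1;0.009 0 0 0 -1;0 0 0 0 -1;0 0 -0.006 0 -1;0 0 -0.01 0 -1;0 0 -0.01 0 -1;0 0 -0.01 0 -1;0 0 -0.01 0 -1;0 0 -0.01 0 -1;0 0 0 0 -1;0 0 0 0 -1;0 0 0 0 -1;0 0 0 0 -1"
}}

```text
time_s: 17.05
position: [0.535, 0.1358, 0.1106]
tcp_rot: [0.7, 0.714, -0.0, -0.0]
contact_force: [0.2, -0.5, -7.8]
width: 0.0412
grasp_force: 61.3
```

```bash
python3 look.py
python3 - <<'E'
from h import *
a=[]
for i in range(12):
    t=cams.read_camera("top"); o=r.observe(); a.append([*o["contact_force"],*o["wrist_torque"]])
s=cams.read_camera("side"); a=np.array(a); print(a.mean(0).round(3))
A=cv2.resize(s["img"][165:245,145:255],None,fx=5,fy=5,interpolation=cv2.INTER_CUBIC)
b=cv2.resize(t["img"][195:255,190:250],None,fx=4,fy=4,interpolation=cv2.INTER_CUBIC)
im=np.zeros((400,800,3),np.uint8); im[:,:550]=A; im[:240,555:795]=b; cv2.imwrite("pics/e.png",im)
E
```

```text
{'time_s': 17.05, 'position': [0.535, 0.136, 0.111], 'tcp_rot': [0.7, 0.714, -0.0, -0.0], 'contact_force': [0.185, -0.524, -7.804], 'wrist_torque': [0.144, 0.031, 0.028], 'width': 0.041}
cassette [([0.529, 0.109], 0.76)]
cassette [([0.547, 0.127], 0.9)]
hinge [([0.544, 0.117], 0.4)]
hinge [([0.547, 0.124], 0.73)]
grip_mid [([0.532, 0.137], 0.53)]
grip_mid [([0.551, 0.15], 0.82)]
[-2.240e-01  2.200e-02 -7.322e+00  1.530e-01  1.100e-02 -1.000e-03]
```

View pics/e.png

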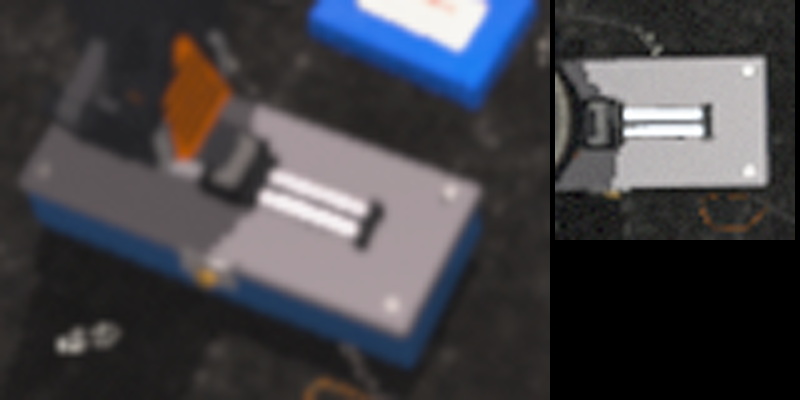

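Run:
```python
from fit import *
S=cams.read_camera("side");T=cams.read_camera("top")
A=lambda x,y:np.array([x/5+145-.4,y/5+165-.4]); B=lambda x,y:np.array([(x-555)/4+190-.4,y/4+195-.4])
obs=[(S,1,A(22,187)),(S,2,A(482,190)),(S,3,A(405,340)),(T,2,B(766,57)),(T,3,B(768,187))]
print(fit(obs,[.537,.11,.02,.03,0]))
for i in (0,1,2,3):
    for dx in (5,): pass
```

```text
(array([ 0.5352,  0.1039,  0.0232,  0.035 , -0.0583]), np.float64(0.59))
```

Request:
{"name": "apply_moves", "arguments": {
  "targets": "0 0 0.01 0 -1;0 0 0.01 0 -1;0 0 0.01 0 -1;0 0 0.01 0 -1;0 0 0.012 0 -1;0 0 0 0 -1;0 0 0 0 1;0 0 0 0 1;0 0 0 0 1;0 0 0 0 -1;0 0 0 0 -1;0 0 0 0 -1;0 0 0 0 -1;0 0 0 0 -1;0 0 0.004 0 -1;0 0 0 0 -1;0.006 0 0 0 -1;0.006 0 0 0 -1;0 0 0 0 -1"
}}

```text
time_s: 20.58
position: [0.5354, 0.1413, 0.0845]
tcp_rot: [0.7, 0.714, 0.0, 0.0]
contact_force: [-4.1, -1.6, 17.6]
width: 0.041
grasp_force: 61.7
```

Request:
{"name": "apply_moves", "arguments": {
  "targets": "0 0 -0.006 0 -1;0 0 -0.01 0 -1;0 0 -0.015 0 -1;0 0 -0.02 0 -1;0 0 -0.02 0 -1;0 0 -0.02 0 -1;0 0 -0.02 0 -1;0 0 -0.02 0 -1;0 0 -0.02 0 -1;0 0 -0.02 0 -1;0 0 -0.02 0 -1;0 0 -0.01 0 -1;0 0 0 0 -1;0 0 0 0 -1;0 0 0 0 -1;0 0 0 0 -1;0 0 0 0 -1;0 0 0 0 -1;0 0 0 0 -1;0 0 0 0 -1"
}}

```text
time_s: 23.08
position: [0.5351, 0.1418, 0.1833]
tcp_rot: [0.7, 0.714, 0.0, 0.0]
contact_force: [-0.3, -0.5, -7.8]
width: 0.0411
grasp_force: 61.4
```

```bash
python3 look.py
python3 - <<'E'
from h import *
a=[]
for i in range(10):
    t=cams.read_camera("top"); o=r.observe(); a.append([*o["contact_force"],*o["wrist_torque"]])
s=cams.read_camera("side"); a=np.array(a); print(a.mean(0).round(3))
m=nets.trace(s,"cassette")[0]; print(m["position"]); x,y=[int(v) for v in m["position"]]
A=cv2.resize(s["img"][130:225,140:260],None,fx=4.5,fy=4.5,interpolation=cv2.INTER_CUBIC)
b=cv2.resize(t["img"][190:260,190:252],None,fx=4,fy=4,interpolation=cv2.INTER_CUBIC)
im=np.zeros((428,795,3),np.uint8); im[:A.shape[0],:540]=A; im[:280,545:793]=b; cv2.imwrite("pics/f.png",im)
E
```

```text
{'time_s': 23.075, 'position': [0.535, 0.142, 0.183], 'tcp_rot': [0.7, 0.714, 0.0, 0.0], 'contact_force': [-0.288, -0.534, -7.759], 'wrist_torque': [0.214, 0.013, -0.047], 'width': 0.041}
cassette [([0.524, 0.128], 0.95)]
cassette [([0.578, 0.154], 0.84)]
hinge [([0.541, 0.132], 0.62)]
hinge [([0.584, 0.164], 0.89)]
grip_mid [([0.533, 0.162], 0.61)]
grip_mid [([0.591, 0.196], 0.64)]
[-1.100e-02 -1.050e-01 -7.465e+00  1.970e-01  2.700e-02  3.000e-03]
[193.1, 190.8]
```

View pics/f.png

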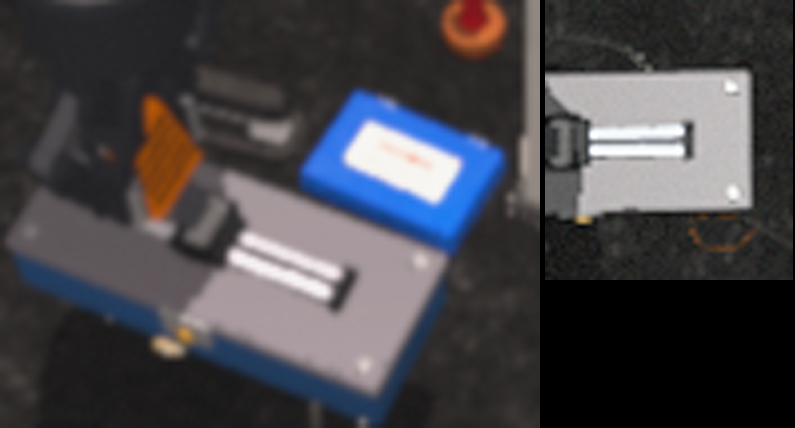

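Run:
```python
from fit import *
a=[]
for i in range(16):
    T=cams.read_camera("top"); o=r.observe(); a.append([*o["contact_force"],*o["wrist_torque"]])
print(np.mean(a,0).round(3))
S=cams.read_camera("side")
A=lambda x,y:np.array([x/4.5+140-.4,y/4.5+130-.4]); B=lambda x,y:np.array([(x-545)/4+190-.4,y/4+190-.4])
obs=[(S,1,A(8,243)),(S,2,A(448,252)),(S,3,A(377,395)),(T,2,B(750,71)),(T,3,B(750,208))]
print(fit(obs,[.537,.11,.1,.03,0]))
print(fit(obs[:3]+obs[3:4],[.537,.11,.1,.03,0]),fit(obs[:3]+obs[4:],[.537,.11,.1,.03,0]))
```

```text
[-1.350e-01 -3.500e-02 -7.681e+00  1.830e-01  1.000e-02 -3.000e-03]
(array([ 0.5359,  0.1084,  0.0976,  0.0353, -0.0158]), np.float64(0.84))
(array([ 0.5355,  0.1083,  0.0985,  0.0393, -0.0105]), np.float64(0.81)) (array([ 0.536 ,  0.1085,  0.0974,  0.0358, -0.0151]), np.float64(0.86))
```

Run:
```python
from h import *
for n,k in (("top",1),("side",0)):
    p=cams.read_camera(n); g=p["img"].min(2)
    m=nets.trace(p,"scale")[0]["mask"]
    for th in (130,160):
        b=((g>th)&cv2.dilate(m.astype(np.uint8),np.ones((5,5))).astype(bool)).astype(np.uint8)
        b=cv2.morphologyEx(b,cv2.MORPH_OPEN,np.ones((7,7)))
        c=max(cv2.findContours(b,0,2)[0],key=cv2.contourArea)
        print(n,th,rectz(p,b,.045),cv2.approxPolyDP(c,4,True).reshape(-1,2).tolist())
    for c in ("pan","scale"): print(c,[(atz(p,d["position"],.045 if c=="pan" else 0).round(3)[:2].tolist(),round(d["confidence"],2)) for d in nets.place_of(p,c)[:2]])
```

```text
top 130 (array([ 0.52  , -0.2721]), array([0.2322, 0.1242]), -0.118) [[309, 206], [308, 253], [373, 262], [391, 259], [395, 218]]
top 160 (array([ 0.5252, -0.2727]), array([0.2316, 0.1134]), -0.121) [[309, 206], [306, 248], [391, 258], [395, 218]]
pan [([0.518, -0.272], 0.96)]
scale [([0.514, -0.273], 0.84), ([0.683, 0.221], 0.25)]
side 130 (array([ 0.5262, -0.2686]), array([0.2257, 0.1138]), -0.12) [[310, 236], [290, 273], [379, 322], [377, 312], [398, 281]]
side 160 (array([ 0.5265, -0.2687]), array([0.2236, 0.1112]), -0.121) [[311, 236], [290, 273], [378, 321], [377, 312], [397, 281]]
pan [([0.521, -0.265], 0.71)]
scale [([0.52, -0.272], 0.92), ([0.578, 0.151], 0.6)]
```

Request:
{"name": "apply_moves", "arguments": {
  "targets": "0 0 0 0.016 -1;0 0 0 0.017 -1;0 0 0 0.016 -1;-0.016 0.002 0 0 -1;-0.032 0.004 0 0 -1;-0.05 0.006 0 0 -1;-0.05 0.006 0 0 -1;-0.05 0.006 0 0 -1;-0.05 0.006 0 0 -1;-0.05 0.006 0 0 -1;-0.05 0.006 0 0 -1;-0.05 0.006 0 0 -1;-0.05 0.006 0 0 -1;-0.05 0.006 0 0 -1;-0.05 0.006 0 0 -1;-0.05 0.006 0 0 -1;-0.05 0.006 0 0 -1;-0.04 0.005 0 0 -1;-0.02 0.002 0 0 -1;0 0 0 0 -1"
}}

```text
time_s: 27.82
position: [0.5291, -0.2161, 0.1832]
tcp_rot: [0.754, 0.657, -0.0, -0.0]
contact_force: [0.5, 0.3, -7.9]
width: 0.0411
grasp_force: 61.5
```

Request:
{"name": "apply_moves", "arguments": {
  "targets": "0 0 0 0 -1;0 0 0 0 -1;0 0 0 0 -1;0 0 0 0 -1"
}}

```text
time_s: 28.32
position: [0.5299, -0.2143, 0.1833]
tcp_rot: [0.753, 0.658, 0.0, 0.0]
contact_force: [0.7, -0.1, -6.9]
width: 0.041
grasp_force: 61.5
```

```bash
python3 look.py
python3 - <<'E'
from h import *
t=cams.read_camera("top");s=cams.read_camera("side")
A=cv2.resize(s["img"][180:330,260:420],None,fx=2.5,fy=2.5,interpolation=cv2.INTER_CUBIC)
b=cv2.resize(t["img"][180:290,280:420],None,fx=2.8,fy=2.8,interpolation=cv2.INTER_CUBIC)
im=np.zeros((375,792,3),np.uint8); im[:,:400]=A; im[:b.shape[0],400:]=b; cv2.imwrite("pics/g.png",im)
for p in (t,s): print([(atz(p,d["position"],.0975).round(3)[:2].tolist(),round(d["confidence"],2)) for d in nets.place_of(p,"cassette")[:2]])
E
```

```text
{'time_s': 28.325, 'position': [0.53, -0.214, 0.183], 'tcp_rot': [0.753, 0.658, 0.0, 0.0], 'contact_force': [0.664, -0.087, -6.947], 'wrist_torque': [0.182, 0.004, 0.003], 'width': 0.041}
cassette [([0.513, -0.266], 0.82)]
cassette [([0.567, -0.246], 0.58)]
hinge []
hinge [([0.571, -0.237], 0.69), ([0.541, -0.244], 0.56)]
grip_mid []
grip_mid [([0.578, -0.21], 0.46)]
[([0.511, -0.249], 0.77)]
[([0.53, -0.241], 0.81)]
```

View pics/g.png

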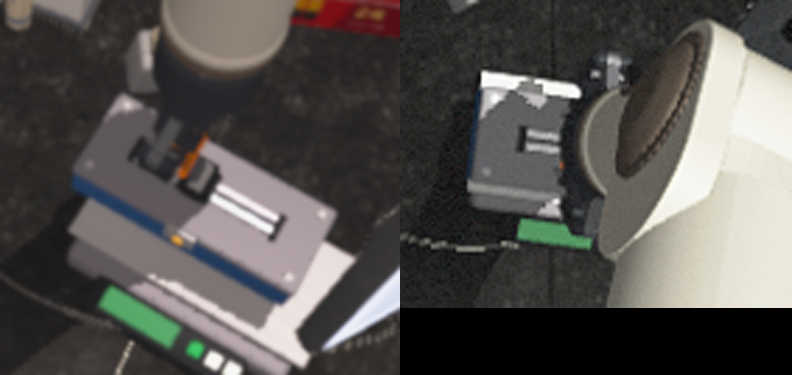

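Run:
```python
from h import *
t=cams.read_camera("top");s=cams.read_camera("side")
X=tri([t,s],[(393,262),(383,313)]);print(X,proj(t,X),proj(s,X))
for h in (.05,.1,.2,.3): print(h,atz(t,(393,262),h),atz(s,(383,313),h), atz(t,(470,288),h))
```

```text
[ 0.45792468 -0.3619298   0.1176213 ] [[394.04872624 261.54950437]] [[381.62688845 313.17212819]]
0.05 [ 0.45162748 -0.38433879  0.05      ] [ 0.48480341 -0.3736714   0.05      ] [ 0.38710533 -0.58957259  0.05      ]
0.1 [ 0.45545492 -0.36585827  0.1       ] [ 0.4660123  -0.36677024  0.1       ] [ 0.39415338 -0.56084786  0.1       ]
0.2 [ 0.4631098  -0.32889724  0.2       ] [ 0.42843009 -0.35296792  0.2       ] [ 0.40824948 -0.50339841  0.2       ]
0.3 [ 0.47076467 -0.2919362   0.3       ] [ 0.39084787 -0.33916559  0.3       ] [ 0.42234558 -0.44594896  0.3       ]
```

Request:
{"name": "apply_moves", "arguments": {
  "targets": "0 0 0.01 0 -1;0 0 0.02 0 -1;0 0 0.02 0 -1;0 0 0.02 0 -1;0 0 0.01 0 -1;0 0 0.005 0 -1;0 0 0 0 -1;-0.01 0.001 0 0 -1;-0.02 0.001 0 0 -1;-0.014 0.001 0 0 -1;-0.008 0 0 0 -1;0 0 0 0 -1;0 0 0 0 -1"
}}

```text
time_s: 30.65
position: [0.5279, -0.2402, 0.1407]
tcp_rot: [0.753, 0.658, 0.0, -0.0]
contact_force: [-0.7, 0.5, -7.7]
width: 0.0412
grasp_force: 61.6
```

Run:
```python
from h import *
o=r.observe(); print({k:np.round(o[k],3).tolist() for k in ["position","tcp_rot","contact_force","wrist_torque","joint_torque"]})
t=cams.read_camera("top");s=cams.read_camera("side")
A=cv2.resize(s["img"][200:330,270:420],None,fx=5,fy=4.6,interpolation=cv2.INTER_CUBIC)
cv2.imwrite("pics/i.png",A)
for p in (t,s): print([(atz(p,d["position"],.054).round(3)[:2].tolist(),round(d["confidence"],2)) for d in nets.place_of(p,"cassette")[:2]],[(atz(p,d["position"],.116).round(3)[:2].tolist(),round(d["confidence"],2)) for d in nets.place_of(p,"hinge")[:2]])
```

```text
{'position': [0.528, -0.24, 0.141], 'tcp_rot': [0.753, 0.658, 0.0, -0.0], 'contact_force': [-0.74, 0.456, -7.719], 'wrist_torque': [0.24, -0.065, 0.063], 'joint_torque': [0.377, -55.345, 4.989, -26.898, 0.211, -0.097, 0.002]}
[([0.517, -0.266], 0.94)] []
[([0.52, -0.266], 0.91)] [([0.517, -0.262], 0.74)]
```

View pics/i.png

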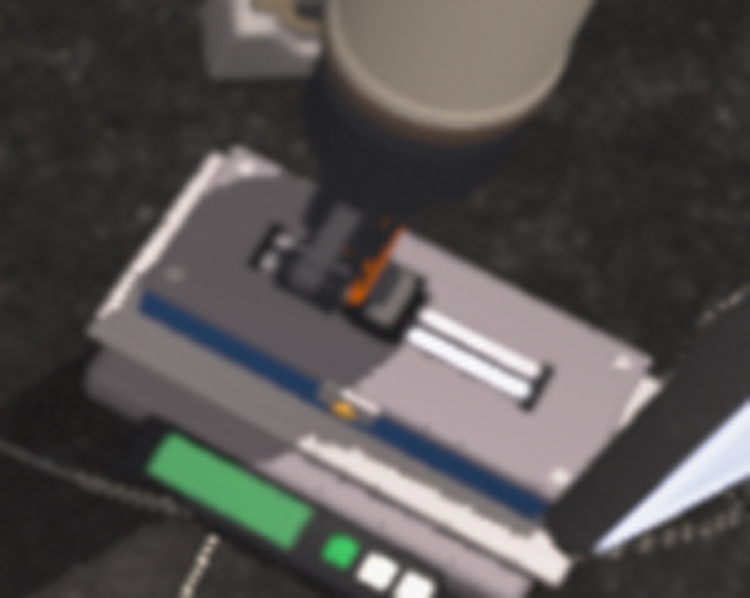

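Run:
```python
from fit import *
S=cams.read_camera("side")
A=lambda x,y:np.array([x/5+270-.4,y/4.6+200-.4])
uv=[A(232,148),A(145,297),A(652,362),A(545,508)]
print(fit([(S,i,u) for i,u in enumerate(uv)],[.525,-.27,.055,-.12,0]))
P=np.array([atz(S,u,.054+.046) for u in uv]); print(P.round(3),P.mean(0).round(4))
Q=np.array([atz(S,A(*u),.045) for u in [(215,152),(90,330),(660,380),(565,585)]]); print(Q.round(3),Q.mean(0).round(4))
```

```text
(array([ 0.5264, -0.2718,  0.043 , -0.1189, -0.0197]), np.float64(4.09))
[[ 0.574 -0.175  0.1  ]
 [ 0.49  -0.171  0.1  ]
 [ 0.551 -0.376  0.1  ]
 [ 0.468 -0.356  0.1  ]] [ 0.5208 -0.2697  0.1   ]
[[ 0.596 -0.165  0.045]
 [ 0.486 -0.152  0.045]
 [ 0.57  -0.39   0.045]
 [ 0.458 -0.384  0.045]] [ 0.5275 -0.2726  0.045 ]
```

Request:
{"name": "apply_moves", "arguments": {
  "targets": "-0.004 0.005 0 0 -1;0 0 0.004 0 -1;0 0 0.004 0 -1;0 0 0.004 0 -1;0 0 0.003 0 -1;0 0 0.002 0 -1;0 0 0.001 0 -1;0 0 0 0 -1"
}}

```text
time_s: 32.0
position: [0.53, -0.243, 0.1318]
tcp_rot: [0.753, 0.658, -0.0, -0.0]
contact_force: [0.5, -0.1, -7.0]
width: 0.041
grasp_force: 61.7
```

Request:
{"name": "apply_moves", "arguments": {
  "targets": "0 0 0.001 0 -1;0 0 0.001 0 -1;0 0 0 0 -1"
}}

```text
time_s: 32.38
position: [0.53, -0.243, 0.1307]
tcp_rot: [0.753, 0.658, -0.0, -0.0]
contact_force: [-0.1, 0.2, -8.2]
width: 0.0412
grasp_force: 61.7
```

Request:
{"name": "apply_moves", "arguments": {
  "targets": "0 0 0.001 0 -1;0 0 0.001 0 -1;0 0 0 0 -1"
}}

```text
time_s: 32.75
position: [0.5301, -0.243, 0.1301]
tcp_rot: [0.753, 0.658, 0.0, 0.0]
contact_force: [-1.0, 0.8, -2.4]
width: 0.0412
grasp_force: 62.2
```

Request:
{"name": "apply_moves", "arguments": {
  "targets": "0 0 0.001 0 -1;0 0 0.001 0 -1;0 0 0 0 -1"
}}

```text
time_s: 33.12
position: [0.5302, -0.2428, 0.1299]
tcp_rot: [0.753, 0.658, 0.0, 0.0]
contact_force: [-3.9, 3.0, 7.1]
width: 0.0411
grasp_force: 63.2
```

Request:
{"name": "apply_moves", "arguments": {
  "targets": "0 0 -0.001 0 -1;0 0 0 0 0.6;0 0 0 0 1;0 0 0 0 1;0 0 0 0 1;0 0 -0.02 0 1;0 0 -0.05 0 1;0 0 -0.05 0 1;0 0 -0.05 0 1;0 0 -0.05 0 1;0.06 0 -0.03 0 1;0.1 0 0 0 1;0.1 0 0 0 1;0.1 0 0 0 1;0.1 0 0 0 1;0 0 0 0 1"
}}

```text
time_s: 35.12
position: [0.5613, -0.0091, 0.2549]
tcp_rot: [0.75, 0.661, 0.001, -0.001]
contact_force: [0.9, -0.3, 0.4]
width: 0.0856
grasp_force: 0.0
```

Run:
```python
from h import *
t=cams.read_camera("top");s=cams.read_camera("side")
for p in (t,s):
    print([(atz(p,d["position"],.045).round(3)[:2].tolist(),round(d["confidence"],2)) for d in nets.place_of(p,"cassette")[:2]],[(atz(p,d["position"],.107).round(3)[:2].tolist(),round(d["confidence"],2)) for d in nets.place_of(p,"hinge")[:2]])
    for d in nets.trace(p,"cassette")[:1]: print(rectz(p,d["mask"],.091))
    for d in nets.trace(p,"scale")[:1]: print("scale",rectz(p,d["mask"],.045))
    for n in ("stapler","ink_pad","tape_dispenser"): print(n,[(atz(p,d["position"],0).round(3)[:2].tolist(),round(d["confidence"],2)) for d in nets.place_of(p,n)[:1]])
o=r.observe();print(o["position"],o["contact_force"],o["time_s"])
```

```text
[([0.518, -0.274], 0.84)] [([0.532, -0.262], 0.78)]
(array([ 0.5241, -0.2712]), array([0.2086, 0.0855]), -0.096)
scale (array([ 0.5051, -0.2673]), array([0.2302, 0.1542]), -0.119)
stapler [([0.669, 0.224], 0.96)]
ink_pad [([0.694, 0.1], 0.61)]
tape_dispenser [([0.529, -0.278], 0.72)]
[([0.525, -0.27], 0.74)] [([0.526, -0.265], 0.81)]
(array([ 0.5269, -0.2734]), array([0.2016, 0.114 ]), -0.129)
scale (array([ 0.4628, -0.2548]), array([0.2372, 0.1083]), -0.366)
stapler [([0.678, 0.229], 0.91)]
ink_pad [([0.684, 0.097], 0.62)]
tape_dispenser [([0.703, -0.189], 0.78)]
[ 0.56079377 -0.01508213  0.2542768 ] [-0.00555978  0.36523916  0.38201086] 35.925
```

```bash
python3 -c "
from station import r
print(r.close_job())"
```

```text
the job is handed in; nothing more can be done
None
```

I handed the job in at about 36 s: the cassette hung level to about 0.02 rad, held roughly 98 mm up for over a second. It now stands released on the pan, within a few mm of centre and square along it by camera estimate. I got no verdict back, and by mistake I viewed 11 pictures, one over the limit of 10.

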